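# Hang the parts basket under the keeper of the wash tank

### The arm

A 6-joint arm with a two-finger parallel gripper is mounted at the origin on the work surface. World frame = base frame: x ahead of the robot, y to its left, z up, the work surface at z = 0. Lengths are in mm, angles in rad, forces in N, time in s.
With the tool pointing down it reaches from about 275 to 750 mm from the base axis. Payload 10.2 kg.
Tool frame: the origin (TCP) lies midway between the tips of the shut fingers; the grasp point (between the pads) lies 19 mm behind it; z points along the fingers, y is the line along which they close (so a half turn about z gives the same grasp; the last joint's range is limited). The gripper opens to 85 mm and grips with 20 to 120 N. Pads are 22 mm wide; open, the fingers measure 114 mm over their backs; the gripper's body (76 mm by 85 mm) begins 54 mm behind the grasp point. The pads swing forward as they close: fully open they stand 13 mm farther back than shut.
Start: joints at [-1.539, 0.313, 1.498, -0, 1.331, -0.223], TCP at [132.314, -508.059, 231.294] pointing down, gripper open.
Joint ranges: [-2.94, 2.94], [-0.97, 2.17], [0.19, 2.56], [-1.23, 4.37], [0.02, 3.11], [-2.88, 2.88]. Speed limits (rad/s): [2.39, 2.39, 3.01, 3.14, 3.14, 3.14].

### API

Orientations are given as a unit quaternion [w, x, y, z].
In Python, from rig import ctrl gives the robot as it stands.
- The arm moves only by the tool send_rows, never from a script. Its argument "targets" is a list of rows, each an object with "offset": the shift along the world's x, y, z in cm, a list of three; "spin": the turn about the world's z in rad. A call has 1 to 8 rows; each row is the pose to reach, as a shift and turn from the pose commanded when the call began; what a row does not reach only later rows make up. A row lasts 1/12 s, in which the tool goes at most 41.7 mm and 7.16 degrees, less where a joint would pass 70% of its speed; a pose out of reach is approached as far as the arm can. A call with a gripper value outside its range is refused whole. "grip" is the opening, from 0 (shut) to 1 (fully open), set as the call begins (left out, the last holds). The fingers move at their own pace and stop on an object; "squeeze" is the grip in N (left out, the last holds). Time passes only in rows, so rows that repeat a pose let the fingers close. It gives the time, the measured TCP pose, the force, the opening and the grip force at its end, in the units of the state.
- ctrl.sense(): the state, without advancing time (a new reading comes with each control period).
- ctrl.capture(name): name is "scene" or "top" or "wrist"; returns (picture, depth): 480x640x3 uint8, red, green, blue; 480x640 float32, mm along the optical axis (not along the pixel's ray), 0 where there is no reading.
- ctrl.calibration(name): a dict with "fx", "fy", "cx", "cy" (pixels), "k1" (the pictures are not rectified: a ray, as slopes to the right and down, at radius r is drawn at 1 + k1 r^2 times it, then the intrinsics apply), "view" (4x4, takes a point from world to camera coordinates); the wrist camera has in their place "mount" (4x4, takes a point from camera to tool coordinates, whose origin is the TCP and whose axes are the flange's). Camera axes: x right, y down, z forward; pixel columns grow to the right and rows downward; lengths in mm; the calibration is good to about 2 mm. A picture is of the moment at which its call begins: read the wrist's pose just before it. calibration takes no time and is no camera call.
- ctrl.finish_job(): hands the job in; it is judged then, once.
Trained networks look in the newest picture that a camera, given by its name, has taken for a name from the list of things; names that differ only in an ending like _2 or _b are one class to them, and where a whole thing is asked for, a point or a joint stands for the part that bears it (a point fixed in the world has none). Each returns a list of dicts, best first, with "conf" (0 to 1); they miss things now and then, are a little off and sometimes report something else, mostly with a low value. They report only what shows in the picture. A call takes as long as a camera call. They do not tell look-alikes from the thing itself.
- ctrl.search_frame(camera, query): "box" ([left, top, right, bottom] in pixels, round what is visible of it).
- ctrl.place_of(camera, query): "uv" ([column, row] in pixels: a listed point, or the origin of a listed thing).
The state is a dict: "time_s": time; "joints": joint angles; "dq": joint speeds; "tau": joint torques, N m; "eef_pos": TCP position; "ee_rot": TCP orientation; "force": force on the tool from outside, world axes, zero at the start; "wrist_torque": the same for the moment, N m; "grip_width": opening from 0.0 (shut) to 1.0 (fully open); "grip_force": force on a finger pad.
Only numpy, scipy, OpenCV 4.12 (cv2) and the standard library are available. Lean on these libraries where they do the work, as an engineer would, in place of code of your own. Each camera call takes 0.05 s, during which the arm holds its last target. There are 200 camera calls.

### The job

Hook the steel basket's bent lip over the bare stretch of the wash tank's near rim, so that the basket hangs inside the tank, then slide it along the rim until its hook is under the keeper plate and up against the end stop, and let go with it hanging upright. Work gently by feel: the tank and basket must not be rammed or forced against each other, and the other things on the bench stay where they are.

Things in the scene. Friction and masses are not known exactly. Their poses are not given: they have to be found in the camera images.
- station: Fixed wash station: grey cradle plate 290 x 290 mm with an open steel tank, 206 (x) x 246 mm (y) outside, walls 6 mm thick, inner floor at z = 20 mm, rim at z = 130 mm. Origin: centre of the cradle's underside, on the bench; x points from the tank's near wall (robot's side) to the far one, y runs along the near wall, z up. Basket and tank must not press on each other with over 15 N.
- guide_end (a point): A reference point at rim height over the robot-side end of the cradle's guides, level with mid-length of the near wall; axes as the station's. The tank can be clamped anywhere along the guides: the near wall's middle (6 mm thick, square edges) stands 10 to 66 mm from here towards +x. That distance is NOT measured and must be felt (or seen). The rim is bare from y = -117 to +30 mm of this point.
- stop_line (a point): Marks the y and rim height of the dark end stop's face (it looks to -y): 60 mm towards +y from guide_end; the stop itself is on the near rim, 10 to 66 mm towards +x of here. The stop stands 14 mm up across the rim; from its top a keeper plate, 22 mm wide in x and 4 mm thick, reaches 30 mm back (-y) over the rim, underside 10 mm above the rim. The hook has to slide in below it from -y.
- basket_handle (a point): Centre of the basket's black handle bar, 12 (x) x 82 (y) x 24 mm (z): grip it across x from above. Basket's axes: hook on the -x side, y along the hook's width, z up. The underside is 140 mm lower; overall height 152 mm, 0.22 to 0.45 kg, steel but for the bar. The open box is 56 x 84 x 50 mm, centred 2 mm to +x of this point; thin uprights carry the bar at y = +-39 mm.
- basket_hook (a point): Middle of the ceiling of the basket's hook slot, 31 mm to -x and 54 mm below the bar's centre. Slot 10 mm wide in x (5 mm each side), between the back plate on +x, which runs on down as the box's wall, and the bent lip on -x, 4 mm thick, its edge 18 mm below here. Hook 60 mm wide in y (30 each side), top 4 mm above here. Hung, this point is at rim height over the wall, and 30 mm short of the stop's face.
- screw_jar: Bystander, leave alone: glass screw jar, 60 mm wide, 75 mm tall; origin at its underside.
- grease_can: Bystander, leave alone: grey can, 66 mm wide, 90 mm tall; origin at its underside.
- wrench: Bystander, leave alone: steel wrench lying flat; origin at its underside.
- bushing: Bystander, leave alone: brass flanged bushing, 40 mm wide, 40 mm tall; origin at its underside.
- parts_carton: Bystander, leave alone: cardboard carton, 70 x 100 x 50 mm; origin at its underside.
- oil_bottle: Bystander, leave alone: white oil bottle, 56 mm wide, 150 mm tall; origin at its underside.
Not all that is in view belongs to the job. What is shaped like the part that bears basket_handle but green or red is not meant.

How it is judged (in metres and radians):
On the way:
1. the basket is hooked over the bare rim, clear of the keeper (x of basket_hook in the frame of station between -0.136 and -0.064 m and z of basket_hook in the frame of station between 0.125 and 0.135 m and angle between basket_hook's own z axis and vertical below 0.12 rad and y of basket_hook in the frame of station between -0.1 and 0.004 m), for 0.1 s.
At the end, for the whole second after the job is handed in: The basket hangs at rest and released on the tank's near rim, hook fully down (slot ceiling within 5 mm of rim height), upright within 0.12 rad, square to the rim within 0.15 rad, its hook under the keeper and within about 5 mm of the end stop (x of basket_hook in the frame of station between -0.136 and -0.064 m and z of basket_hook in the frame of station between 0.125 and 0.135 m and angle between basket_hook's own z axis and vertical below 0.12 rad and y of basket_hook in the frame of station between 0.0245 and 0.034 m and angle between the x axis of basket_hook and the x axis of station, either way round below 0.15 rad and linear speed of basket below 0.02 m/s and contact force between basket and station above 0.5 N); the robot touches nothing.
It fails at once if basket and tank pressed together with more than 15 N (contact force between basket and station above 15 N).
It fails at once if a bystander is moved by more than 30 mm (distance of any of screw_jar, grease_can, wrench, bushing, parts_carton, oil_bottle from where it was at the start of the episode above 0.03 m).
It also fails if it takes over 69 s, if anything falls off the work surface, if the arm or the gripper's body presses on something with over 40 N, if the wrist force passes 120 N, or if a joint passes its speed limit or range.

## Working session

There is one attempt and no reset: what is moved stays moved. The work goes in short steps, Python scripts to look and compute and a tool call to move; the robot and the scene stay as the last step left them, time stands still between calls to the robot, and variables do not carry over. Pictures are saved under pics/ and viewed, at most 10 in all, crops included, and the job is handed in when it is done.

Besides the shell and the picture viewer there is one more tool, called in YAML: its name, and indented under it one key for each argument. send_rows: Moves the arm, as the interface text tells. Its arguments: {"type":"object","properties":{"targets":{"type":"array"},"grip":{"type":"number"},"squeeze":{"type":"number"}},"required":["targets"]}

```bash
mkdir -p pics
cat > h.py <<'E'
import numpy as np, cv2
from rig import ctrl
def ray(name,uv,cal=None):
    c=cal or ctrl.calibration(name)
    d=np.array([(uv[0]-c['cx'])/c['fx'],(uv[1]-c['cy'])/c['fy']]);s=d.copy()
    for _ in range(20): s=d/(1+c['k1']*(s@s))
    return s
def c2w(name,st=None):
    c=ctrl.calibration(name)
    if 'view' in c: return np.linalg.inv(np.array(c['view']))
    from scipy.spatial.transform import Rotation as R
    st=st or ctrl.sense();q=st['ee_rot'];T=np.eye(4);T[:3,:3]=R.from_quat([q[1],q[2],q[3],q[0]]).as_matrix();T[:3,3]=st['eef_pos']
    return T@np.array(c['mount'])
def at_depth(name,uv,z,T=None):
    s=ray(name,uv);T=c2w(name) if T is None else T
    return (T@np.array([s[0]*z,s[1]*z,z,1]))[:3]
def at_height(name,uv,h,T=None):
    s=ray(name,uv);T=c2w(name) if T is None else T
    d=T[:3,:3]@np.array([s[0],s[1],1]);o=T[:3,3];return o+d*(h-o[2])/d[2]
def cloud(name,depth,T=None):
    c=ctrl.calibration(name);T=c2w(name) if T is None else T
    v,u=np.mgrid[0:480,0:640]
    d=np.stack([(u-c['cx'])/c['fx'],(v-c['cy'])/c['fy']],-1);s=d.copy()
    for _ in range(20): s=d/(1+c['k1']*(s**2).sum(-1,keepdims=True))
    P=np.concatenate([s*depth[...,None],depth[...,None]],-1)
    return P@T[:3,:3].T+T[:3,3]
E
python3 - <<'E'
from h import *
np.set_printoptions(precision=1,suppress=True)
print(ctrl.sense()['ee_rot'])
for n in ['scene','top']:
    im,d=ctrl.capture(n);cv2.imwrite(f'pics/{n}0.png',im[...,::-1]);np.save(f'{n}_d.npy',d);np.save(f'{n}_i.npy',im)
    for q in ['station','guide_end','stop_line','basket_handle','basket_hook']:
        for r in ctrl.place_of(n,q)[:3]:
            uv=r['uv'];z=d[min(479,int(uv[1])),min(639,int(uv[0]))]
            print(n,q,round(r['conf'],2),np.array(uv),at_depth(n,uv,z) if z else None,at_height(n,uv,{'station':0,'guide_end':130,'stop_line':130,'basket_handle':152,'basket_hook':86}[q]))
E
```

```text
[-0.   1.   0.1  0. ]
scene station 0.95 [382.3 194.9] [629.9  92.3 109.5] [584.8 212.    0. ]
scene guide_end 0.28 [314.1 268.7] [564.2 -78.3  10.3] [ 617.  -168.9  130. ]
scene stop_line 0.65 [342.1 119.5] [349.  454.6  -3. ] [440.8 271.3 130. ]
scene basket_handle 0.91 [216.1 187. ] [350.7 -94.5 151.2] [351.4 -95.2 152. ]
scene basket_handle 0.71 [130.7 262.3] [ 341.4 -325.4  147. ] [ 345.7 -328.2  152. ]
scene basket_handle 0.59 [151.6 358.1] [ 504.7 -454.1  150.1] [ 505.9 -454.8  152. ]
scene basket_hook 0.7 [153. 364.] [ 506.2 -456.5  138.5] [ 474.4 -437.8   86. ]
scene basket_hook 0.67 [277.5 263.4] [ 565.3 -204.7  150.2] [ 531.3 -158.    86. ]
scene basket_hook 0.66 [151.2 271.4] [ 380.6 -319.5  139.4] [ 338.6 -290.    86. ]
top station 0.88 [206.5 226.3] [589.9 215.4  20.8] [591.6 219.7   0. ]
top station 0.66 [374.3 249.3] [ 543.5 -169.1   94.4] [ 548.  -177.5    0. ]
top station 0.51 [329.9 238.3] [570.5 -72.3  10.1] [571.1 -72.4   0. ]
top guide_end 0.7 [198.8 283.7] [456.2 230.   10. ] [458.8 203.7 130. ]
top stop_line 0.97 [170.6 283.1] [455.5 297.4   6. ] [458.2 264.  130. ]
top stop_line 0.58 [330.3 237.3] [573.1 -73.2   6.7] [564.8 -71.9 130. ]
top basket_handle 0.74 [507.9 272.8] [ 498.8 -447.6  146.3] [ 498.7 -445.7  152. ]
top basket_handle 0.68 [445.7 346.4] [ 343.2 -317.1  148.6] [ 343.6 -316.3  152. ]
top basket_hook 0.85 [422.9 340. ] [ 348.7 -280.1   87.4] [ 348.5 -280.4   86. ]
top basket_hook 0.8 [490.4 283.8] [ 474.5 -427.4   89. ] [ 474.4 -428.3   86. ]
top basket_hook 0.76 [372.6 247.6] [ 547.2 -165.4   93.4] [ 547.6 -166.    86. ]
```

View pics/scene0.png

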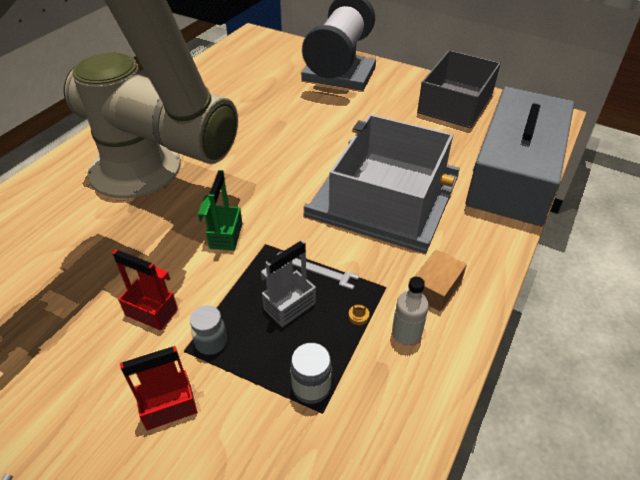

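View pics/top0.png

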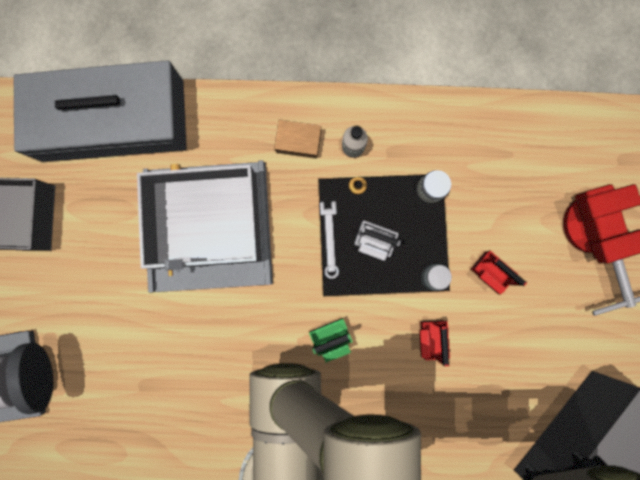

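The scene picture shows the steel basket on the black mat (handle at about 288,257) and the tank at about (390,180). In the top view the basket is at (378,240) and the tank's near rim runs from about (143,265) to (255,260), with the keeper at (178,265). Next I'll measure these from depth.

Run:
```python
from h import *
np.set_printoptions(precision=1,suppress=True)
for n in ['top','scene']:
    d=np.load(f'{n}_d.npy');P=cloud(n,d);im=np.load(f'{n}_i.npy')
    ok=d>0
    x,y,z=P[...,0],P[...,1],P[...,2]
    m=ok&(x>400)&(x<750)&(y>60)&(y<380)&(z>122)&(z<136)
    pts=P[m][:,:2].astype(np.float32);print(n,'rim',m.sum(),cv2.minAreaRect(pts),np.median(z[m]))
    r=cv2.minAreaRect(pts);print(cv2.boxPoints(r))
    k=ok&(x>400)&(x<750)&(y>60)&(y<380)&(z>136)&(z<160);print('keeper',k.sum(),P[k].mean(0) if k.any() else 0, P[k].min(0),P[k].max(0))
    c=ok&(x>400)&(x<760)&(y>40)&(y<400)&(z>5)&(z<14);print('cradle',c.sum(),cv2.minAreaRect(P[c][:,:2].astype(np.float32)))
    b=ok&(x>470)&(x<620)&(y>-250)&(y<-110)
    for lo,hi in [(128,165),(142,165),(82,100),(40,60)]:
        q=b&(z>lo)&(z<hi)
        if q.sum()>4: print('bask',lo,hi,q.sum(),P[q].mean(0),cv2.minAreaRect(P[q][:,:2].astype(np.float32)))
    dark=b&(z>120)&(im.max(-1)<70)
    if dark.sum()>4: print('dark',dark.sum(),P[dark].mean(0),cv2.minAreaRect(P[dark][:,:2].astype(np.float32)),P[dark][:,2].min(),P[dark][:,2].max())
im=np.load('top_i.npy');a=cv2.resize(im[215:265,340:420],None,fx=5,fy=5,interpolation=2)
b=cv2.resize(im[150:300,130:280],None,fx=3,fy=3,interpolation=2)
s=cv2.resize(np.load('scene_i.npy')[235:330,255:325],None,fx=5,fy=5,interpolation=2)
o=np.zeros((480,760,3),np.uint8);o[:250,:400]=a
o[:475,405:755]=s
o[255:480,:225]=b[::2,::2]
cv2.imwrite('pics/c1.png',o[...,::-1])
```

```text
top rim 1302 ((596.7841796875, 217.67822265625), (219.67759704589844, 249.37771606445312), 5.282304763793945) 129.24806224193242
[[475.9 331.7]
 [498.9  83.4]
 [717.6 103.6]
 [694.7 351.9]]
keeper 204 [501.4 253.6 142.9] [485.6 104.2 136.1] [706.5 312.2 149.9]
cradle 2825 ((581.0087890625, 219.72921752929688), (357.97503662109375, 358.7846374511719), 0.08788223564624786)
bask 128 165 261 [ 567.3 -176.1  153.6] ((567.9761352539062, -176.39291381835938), (82.13966369628906, 12.404234886169434), 71.44770812988281)
bask 142 165 245 [ 567.6 -176.4  154.7] ((567.9761352539062, -176.39291381835938), (82.13966369628906, 12.404234886169434), 71.44770812988281)
bask 82 100 239 [ 539.1 -166.2   93. ] ((549.4423828125, -166.06320190429688), (78.76490020751953, 41.686851501464844), 65.53775787353516)
bask 40 60 140 [ 580.4 -176.6   52.1] ((570.2908325195312, -177.18238830566406), (84.51183319091797, 56.326053619384766), 71.1295166015625)
dark 177 [ 566.8 -178.9  154.4] ((567.4640502929688, -176.46478271484375), (79.71717071533203, 11.990070343017578), 71.8805923461914) 122.04609801166907 162.0677
[... 417 characters left out ...]
-184.   147.7] ((565.7149658203125, -179.664794921875), (84.5990982055664, 15.384150505065918), 72.50679779052734)
bask 142 165 431 [ 567.3 -183.   151.7] ((565.7550659179688, -179.5374298095703), (84.33195495605469, 15.384150505065918), 72.50679016113281)
bask 82 100 190 [ 548.8 -178.1   89.9] ((549.6461181640625, -175.14613342285156), (82.75757598876953, 46.6020622253418), 70.34784698486328)
bask 40 60 622 [ 569.8 -182.5   49.2] ((568.44140625, -181.3558807373047), (87.4014663696289, 58.983253479003906), 71.14376068115234)
dark 541 [ 567.7 -184.5  147. ] ((565.7817993164062, -181.3245849609375), (81.48332214355469, 14.33556079864502), 71.96013641357422) 120.03987078456521 157.9238805702928
```

View pics/c1.png

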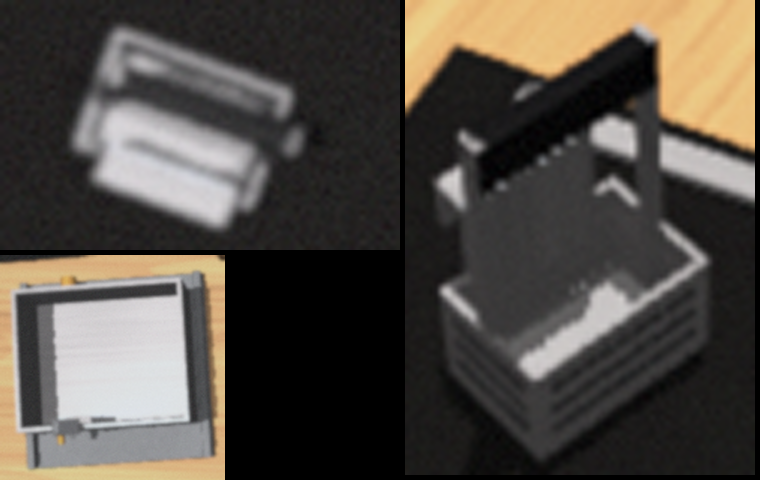

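The basket's y axis is at 71.5° (yaw about −0.32). The station yaw is about +0.095. I'll move above the handle.

send_rows:
  targets:
    - {"offset": [3,2.3,0],"spin": 0.08}
    - {"offset": [6,4.6,0],"spin": 0.16}
    - {"offset": [9,6.9,0],"spin": 0.24}
    - {"offset": [12,9.2,0],"spin": 0.32}
    - {"offset": [15,11.5,0],"spin": 0.4}
    - {"offset": [18,13.8,0],"spin": 0.48}
    - {"offset": [21,16.1,0],"spin": 0.56}
    - {"offset": [24,18.4,0],"spin": 0.64}
  grip: 1

```text
time_s: 1.27
eef_pos: [373.6, -322.7, 231.5]
ee_rot: [0.0, 0.901, 0.434, 0.0]
force: [0.6, -0.3, 0.2]
grip_width: 1.001
grip_force: 0.0
```

send_rows:
  targets:
    - {"offset": [3,2.3,0],"spin": 0.08}
    - {"offset": [6,4.6,0],"spin": 0.16}
    - {"offset": [9,6.9,0],"spin": 0.24}
    - {"offset": [12,9.2,0],"spin": 0.32}
    - {"offset": [15,11.5,0],"spin": 0.4}
    - {"offset": [18,13.8,0],"spin": 0.41}
    - {"offset": [19.4,14.6,0],"spin": 0.41}
    - {"offset": [19.4,14.6,0],"spin": 0.41}

```text
time_s: 1.93
eef_pos: [568.4, -175.7, 230.7]
ee_rot: [-0.0, 0.793, 0.609, 0.0]
force: [-0.5, 0.2, -0.0]
grip_width: 0.998
grip_force: 0.0
```

Run:
```python
from h import *
np.set_printoptions(precision=3,suppress=True)
s=ctrl.sense();print(s['time_s'],s['eef_pos'],s['ee_rot'],s['joints'])
T=c2w('wrist',s);im,d=ctrl.capture('wrist');cv2.imwrite('pics/w1.png',im[...,::-1])
print(np.array(ctrl.calibration('wrist')['mount']))
P=cloud('wrist',d,T);x,y,z=P[...,0],P[...,1],P[...,2]
b=(d>0)&(x>470)&(x<640)&(y>-260)&(y<-100)
for lo,hi in [(147,158),(84,96),(40,60)]:
    q=b&(z>lo)&(z<hi)
    if q.sum()>10: print(lo,q.sum(),P[q].mean(0),cv2.minAreaRect(P[q][:,:2].astype(np.float32)))
for r in ctrl.place_of('wrist','basket_handle')[:2]: print(r,at_height('wrist',r['uv'],140,T))
for r in ctrl.place_of('wrist','basket_hook')[:2]: print(r,at_height('wrist',r['uv'],86,T))
```

```text
1.9333 [ 568.389 -175.698  230.719] [-0.     0.793  0.609  0.   ] [-0.497  0.469  1.274  0.001  1.398 -0.235]
[[   0.001   -0.949   -0.314   80.598]
 [   1.       0.001    0.001    0.929]
 [  -0.      -0.314    0.949 -143.732]
 [   0.       0.       0.       1.   ]]
147 3011 [ 568.791 -175.956  156.714] ((567.9344482421875, -178.71676635742188), (82.428466796875, 12.057458877563477), 71.26204681396484)
84 2268 [ 540.197 -166.797   94.574] ((544.846435546875, -161.12322998046875), (82.46102905273438, 37.81644821166992), 50.52202224731445)
40 1642 [ 576.767 -177.526   51.83 ] ((570.3440551757812, -179.31423950195312), (85.3199462890625, 55.43950653076172), 72.39801025390625)
{'uv': [319.3, 253.8], 'conf': 0.85} [ 567.225 -180.413  140.   ]
{'uv': [85.0, 420.8], 'conf': 0.87} [ 337.153 -290.977   86.   ]
{'uv': [271.8, 223.2], 'conf': 0.84} [ 535.88  -168.918   86.   ]
```

View pics/w1.png

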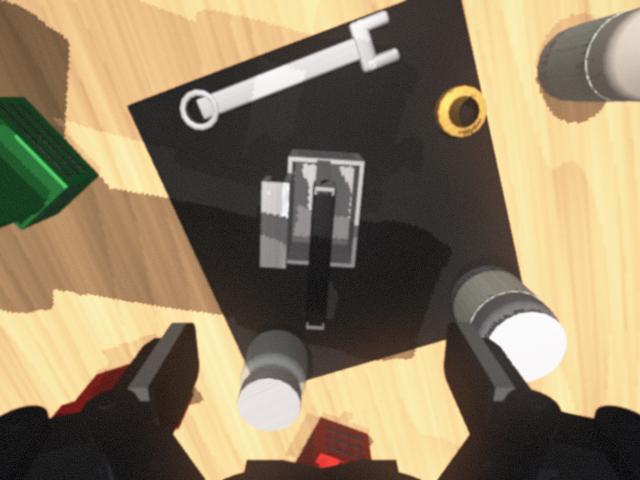

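The wrist view shows the basket at (318,230), its bar running from (322,185) to (315,325), and its hook at (272,222) on the −x side, as expected. I'll descend and grip.

send_rows:
  targets:
    - {"offset": [0,-0.2,-2.5],"spin": -0.03}
    - {"offset": [-0.05,-0.3,-5],"spin": -0.06}
    - {"offset": [-0.05,-0.3,-8],"spin": -0.06}
    - {"offset": [-0.05,-0.3,-10.0],"spin": -0.06}
    - {"offset": [-0.05,-0.3,-10.9],"spin": -0.06}
    - {"offset": [-0.05,-0.3,-10.9],"spin": -0.06}

```text
time_s: 2.58
eef_pos: [564.5, -181.5, 120.8]
ee_rot: [-0.001, 0.813, 0.582, -0.001]
force: [0.4, 0.2, -0.9]
grip_width: 0.998
grip_force: 0.0
```

send_rows:
  targets:
    - {"offset": [0,0,0],"spin": 0}
    - {"offset": [0,0,0],"spin": 0}
    - {"offset": [0,0,0],"spin": 0}
    - {"offset": [0,0,0],"spin": 0}
    - {"offset": [0,0,0],"spin": 0}
    - {"offset": [0,0,0],"spin": 0}
    - {"offset": [0,0,0],"spin": 0}
    - {"offset": [0,0,0],"spin": 0}
  grip: 0
  squeeze: 50

```text
time_s: 3.25
eef_pos: [566.0, -181.2, 122.8]
ee_rot: [0.0, 0.812, 0.583, 0.0]
force: [-1.5, 0.4, 3.5]
grip_width: 0.132
grip_force: 49.7
```

send_rows:
  targets:
    - {"offset": [0,0,0.5],"spin": 0}
    - {"offset": [0,0,1.5],"spin": 0}
    - {"offset": [0,0,4],"spin": 0}
    - {"offset": [0,0,7],"spin": 0}
    - {"offset": [0,0,10],"spin": 0}
    - {"offset": [0,0,13],"spin": 0}
    - {"offset": [0,0,16],"spin": 0}
    - {"offset": [0,0,17.8],"spin": 0}

```text
time_s: 3.92
eef_pos: [565.9, -181.0, 304.3]
ee_rot: [0.002, 0.812, 0.583, 0.001]
force: [0.2, -0.2, -3.8]
grip_width: 0.135
grip_force: 49.2
```

send_rows:
  targets:
    - {"offset": [0,1.5,0],"spin": 0.04}
    - {"offset": [-0.3,4,0],"spin": 0.1}
    - {"offset": [-0.6,7,0],"spin": 0.16}
    - {"offset": [-0.9,10,0],"spin": 0.22}
    - {"offset": [-1.2,13,0],"spin": 0.28}
    - {"offset": [-1.5,16,0],"spin": 0.34}
    - {"offset": [-1.8,19,0],"spin": 0.4}
    - {"offset": [-2.1,22,0],"spin": 0.42}

```text
time_s: 4.58
eef_pos: [543.8, 41.0, 299.7]
ee_rot: [-0.001, 0.671, 0.741, -0.0]
force: [0.6, -1.2, -4.6]
grip_width: 0.131
grip_force: 49.2
```

send_rows:
  targets:
    - {"offset": [-0.4,3,0],"spin": 0}
    - {"offset": [-0.7,6,0],"spin": 0}
    - {"offset": [-1,9,0],"spin": 0}
    - {"offset": [-1.1,11.5,0],"spin": 0}
    - {"offset": [-1.1,12.5,0],"spin": 0}
    - {"offset": [-1.1,12.5,0],"spin": 0}
    - {"offset": [-1.1,12.5,0],"spin": 0}

```text
time_s: 5.17
eef_pos: [533.4, 164.0, 299.8]
ee_rot: [-0.0, 0.673, 0.74, -0.001]
force: [0.2, -0.6, -3.9]
grip_width: 0.13
grip_force: 49.2
```

```bash
cat > look.py <<'E'
from h import *
import sys
np.set_printoptions(precision=2,suppress=True)
n=sys.argv[1]
s=ctrl.sense();print(s['time_s'],np.array(s['eef_pos']),s['ee_rot'],s['force'],s['wrist_torque'])
T=c2w('wrist',s);im,d=ctrl.capture('wrist');cv2.imwrite(f'pics/{n}.png',im[...,::-1]);np.savez(n,im=im,d=d,T=T,P=cloud('wrist',d,T))
for q,h in [('guide_end',130),('stop_line',130),('basket_hook',s['eef_pos'][2]-35),('basket_handle',s['eef_pos'][2]+19)]:
    for r in ctrl.place_of('wrist',q)[:1]: print(q,r,at_height('wrist',r['uv'],h,T))
P=cloud('wrist',d,T);x,y,z=P[...,0],P[...,1],P[...,2]
k=(d>0)&(x>460)&(x<540)&(y>40)&(y<360)&(abs(z-130)<5)
print('rim pts',k.sum(), P[k].min(0) if k.any() else '',P[k].max(0) if k.any() else '')
E
python3 look.py w2
```

```text
5.1667 [533.42 164.05 299.78] [-0.    0.67  0.74 -0.  ] [ 0.17 -0.61 -3.94] [-0.05  0.02 -0.  ]
stop_line {'uv': [250.1, 287.2], 'conf': 0.32} [484.08  96.5  130.  ]
basket_hook {'uv': [250.9, 285.8], 'conf': 0.89} [502.75 160.69 264.78]
basket_handle {'uv': [319.3, 351.4], 'conf': 0.66} [533.8  164.2  318.78]
rim pts 962 [490.19 199.   125.12] [507.57 302.37 134.48]
```

View pics/w2.png

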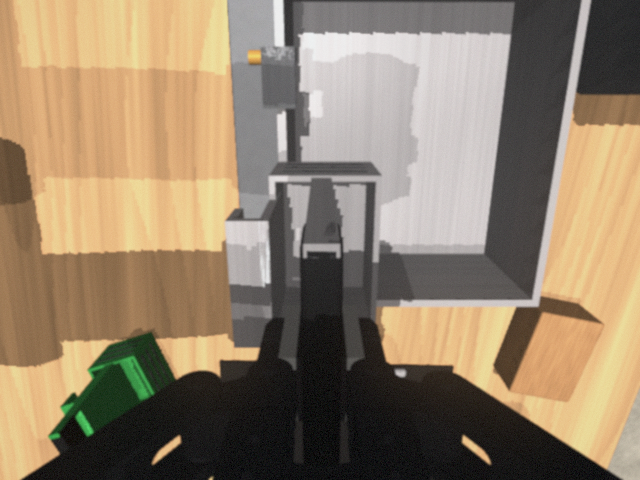

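The near rim runs from about (283,5) to (290,160). The keeper is at (280,75), and the hook top spans (230–272, 215–345). I'll measure the rim and hook edges in this image.

```bash
cat > meas.py <<'E'
from h import *
import sys
np.set_printoptions(precision=2,suppress=True)
f=np.load(sys.argv[1]+'.npz');P=f['P'];d=f['d'];x,y,z=P[...,0],P[...,1],P[...,2]
tz=float(sys.argv[2])
m=(d>0)&(x>470)&(x<530)&(abs(z-130)<4)
for lo in range(100,320,10):
    q=m&(y>=lo)&(y<lo+10)
    if q.sum()>8: print('rim y',lo+5,q.sum(),'x %.1f..%.1f med %.1f z %.1f'%(*np.percentile(x[q],[3,97]),np.median(x[q]),np.median(z[q])))
q=(d>0)&(x>460)&(x<530)&(abs(z-(tz-31))<6)&(y>90)&(y<300)
print('hook',q.sum(),P[q].mean(0),cv2.minAreaRect(P[q][:,:2].astype(np.float32)))
k=(d>0)&(x>460)&(x<540)&(abs(z-144)<4)&(y>200)
if k.sum()>5: print('keeper',k.sum(),P[k].mean(0),cv2.minAreaRect(P[k][:,:2].astype(np.float32)))
E
python3 meas.py w2 299.8
python3 - <<'E'
from h import *
f=np.load('w2.npz');im=f['im'];P=f['P']
for v in (125,140,150): print(v,[(u,im[v,u].mean().round(),P[v,u].round(1).tolist()) for u in range(276,304,2)])
E
```

```text
rim y 195 11 x 500.4..505.9 med 502.7 z 131.1
rim y 205 129 x 500.0..505.7 med 502.9 z 130.9
rim y 215 130 x 498.6..504.7 med 501.7 z 131.1
rim y 225 134 x 497.9..503.8 med 500.9 z 130.9
rim y 235 75 x 497.1..502.9 med 500.3 z 131.0
rim y 275 100 x 492.7..507.1 med 495.8 z 131.1
rim y 285 165 x 491.9..497.9 med 495.1 z 131.0
rim y 295 167 x 490.7..496.9 med 493.9 z 131.0
rim y 305 38 x 490.4..496.2 med 493.6 z 131.0
hook 5499 [503.47 167.91 271.76] ((503.67578125, 172.30702209472656), (80.89505004882812, 33.44601821899414), 75.68392944335938)
keeper 2088 [497.83 254.56 145.13] ((497.741455078125, 254.25445556640625), (22.13218879699707, 36.87202453613281), 5.655249118804932)
125 [(276, np.float64(155.0), [485.3, 215.3, 11.4]), (278, np.float64(224.0), [498.2, 223.5, 132.0]), (280, np.float64(229.0), [499.5, 223.5, 130.2]), (282, np.float64(229.0), [501.0, 223.7, 131.4]), (284, np.float64(225.0), [502.3, 223.8, 130.9]), (286, np.float64(141.0), [503.7, 223.9, 130.8]), (288, np.float64(63.0), [503.9, 222.9, 113.0]), (290, np.float64(61.0), [504.1, 221.8, 92.8]), (292, np.float64(59.0),
[... 911 characters left out ...]
, [511.9, 204.3, 20.1])]
150 [(276, np.float64(144.0), [487.0, 191.7, 14.1]), (278, np.float64(191.0), [488.9, 191.8, 13.4]), (280, np.float64(220.0), [500.6, 206.1, 130.2]), (282, np.float64(207.0), [502.1, 206.4, 131.3]), (284, np.float64(203.0), [503.5, 206.4, 130.1]), (286, np.float64(164.0), [504.9, 206.5, 130.1]), (288, np.float64(71.0), [505.7, 205.4, 119.7]), (290, np.float64(63.0), [505.9, 203.1, 98.9]), (292, np.float64(66.0), [506.0, 200.3, 73.9]), (294, np.float64(67.0), [506.4, 197.3, 47.1]), (296, np.float64(91.0), [507.0, 194.5, 22.0]), (298, np.float64(94.0), [508.9, 194.7, 22.2]), (300, np.float64(107.0), [510.8, 194.8, 21.3]), (302, np.float64(172.0), [512.7, 195.0, 21.4])]
```

```bash
cat > hook.py <<'E'
from h import *
import sys
np.set_printoptions(precision=2,suppress=True)
f=np.load(sys.argv[1]+'.npz');P=f['P'];d=f['d'];x,y,z=P[...,0],P[...,1],P[...,2]
tz=float(sys.argv[2])
for lo in range(90,300,5):
    q=(d>0)&(x>460)&(x<526)&(z>tz-38)&(z<tz-22)&(y>=lo)&(y<lo+5)
    if q.sum()>8: print(lo+2,q.sum(),'x %.1f..%.1f  z med %.1f (%.1f..%.1f)'%(x[q].min(),x[q].max(),np.median(z[q]),*np.percentile(z[q],[3,97])))
E
python3 hook.py w2 299.8
python3 - <<'E'
import numpy as np
f=np.load('w2.npz');P=f['P'];im=f['im']
for v in (225,245,270,300): print(v,[(u,int(im[v,u].mean()),P[v,u].round(0).astype(int).tolist()) for u in list(range(224,236,2))+list(range(262,284,2))])
E
```

```text
132 93 x 497.3..508.8  z med 272.1 (271.0..273.0)
137 265 x 496.8..509.9  z med 272.2 (271.1..273.2)
142 311 x 496.4..510.6  z med 272.1 (271.1..273.3)
147 382 x 495.8..514.1  z med 272.1 (267.6..273.2)
152 445 x 495.3..513.9  z med 272.0 (266.8..273.1)
157 444 x 494.7..513.3  z med 272.1 (268.9..273.2)
162 459 x 494.6..512.8  z med 272.1 (267.1..273.4)
167 479 x 493.9..512.4  z med 272.1 (266.9..273.3)
172 482 x 493.4..511.9  z med 272.1 (266.3..273.3)
177 508 x 492.8..511.4  z med 272.1 (267.1..273.3)
182 513 x 492.2..511.0  z med 272.1 (265.8..273.3)
187 527 x 491.7..510.5  z med 272.0 (267.2..273.3)
192 569 x 491.6..510.0  z med 271.7 (262.8..273.2)
207 11 x 525.4..526.0  z med 270.6 (263.2..277.0)
225 [(224, 201, [435, 106, 1]), (226, 209, [492, 191, 273]), (228, 215, [493, 191, 271]), (230, 217, [494, 191, 273]), (232, 214, [495, 191, 272]), (234, 210, [496, 191, 272]), (262, 210, [507, 193, 274]), (264, 213, [508, 192, 272]), (266, 207, [509, 193, 273]), (268, 155, [510, 193, 273]), (270, 66, [510, 191, 267]), (272, 62, [510, 188, 259]), (274, 62, [510, 186, 251]), (276, 68, [
[... 841 characters left out ...]
, (268, 218, [511, 172, 272]), (270, 131, [512, 173, 273]), (272, 61, [512, 170, 266]), (274, 64, [512, 167, 258]), (276, 64, [512, 163, 250]), (278, 63, [513, 159, 241]), (280, 62, [513, 156, 231]), (282, 60, [514, 151, 221])]
300 [(224, 114, [438, 17, 1]), (226, 115, [440, 17, 0]), (228, 116, [442, 17, 0]), (230, 102, [445, 18, 2]), (232, 90, [496, 157, 273]), (234, 90, [496, 156, 271]), (262, 88, [509, 158, 272]), (264, 90, [510, 158, 273]), (266, 89, [510, 157, 270]), (268, 85, [511, 158, 271]), (270, 85, [512, 158, 272]), (272, 67, [513, 157, 271]), (274, 55, [513, 154, 263]), (276, 54, [527, 244, 443]), (278, 58, [514, 145, 246]), (280, 61, [515, 141, 236]), (282, 62, [515, 136, 226])]
```

Hook centre is at x≈503.6 and the rim at y=162 is at 507.1. I'll lower the box inside the tank with an extra 5 mm of clearance and stop with the lip just above the rim.

send_rows:
  targets:
    - {"offset": [0.85,0,0],"spin": 0}
    - {"offset": [0.85,0,-1.5],"spin": 0}
    - {"offset": [0.85,0,-4],"spin": 0}
    - {"offset": [0.85,0,-6.5],"spin": 0}
    - {"offset": [0.85,0,-9],"spin": 0}
    - {"offset": [0.85,0,-10.5],"spin": 0}
    - {"offset": [0.85,0,-11],"spin": 0}
    - {"offset": [0.85,0,-11],"spin": 0}

```text
time_s: 6.08
eef_pos: [542.1, 163.4, 189.5]
ee_rot: [-0.001, 0.673, 0.739, -0.001]
force: [0.4, 0.5, -3.9]
grip_width: 0.131
grip_force: 49.2
```

```bash
python3 look.py w3; python3 meas.py w3 189.8; python3 hook.py w3 189.8
```

```text
6.0833 [542.05 163.43 189.48] [-0.    0.67  0.74 -0.  ] [ 0.37  0.54 -3.9 ] [-0.03 -0.01  0.02]
basket_hook {'uv': [251.0, 284.1], 'conf': 0.74} [511.36 160.99 154.48]
basket_handle {'uv': [318.5, 353.7], 'conf': 0.88} [542.27 162.67 208.48]
rim pts 2207 [491.98 101.89 125.01] [539.78 280.5  134.94]
rim y 105 85 x 508.9..513.2 med 510.9 z 131.2
rim y 115 49 x 508.7..513.9 med 511.4 z 131.2
rim y 135 21 x 523.2..523.8 med 523.5 z 131.3
rim y 145 23 x 522.3..523.2 med 522.7 z 130.0
rim y 155 37 x 521.4..522.2 med 521.9 z 130.6
rim y 165 34 x 520.4..521.4 med 520.8 z 129.6
rim y 175 31 x 519.5..520.4 med 520.1 z 130.5
rim y 185 138 x 503.1..519.3 med 506.5 z 130.9
rim y 195 330 x 500.4..517.6 med 504.3 z 131.0
rim y 205 304 x 499.6..505.7 med 502.8 z 131.0
rim y 215 321 x 498.5..504.7 med 501.8 z 131.0
rim y 225 332 x 497.6..503.7 med 500.9 z 131.0
rim y 235 171 x 496.9..502.9 med 500.3 z 131.1
rim y 265 14 x 506.6..507.5 med 507.2 z 133.6
rim y 275 170 x 492.6..506.8 med 495.7 z 131.1
hook 5430 [511.77 166.86 161.55] ((512.0633544921875, 162.86854553222656), (18.522350311279297, 61.14248275756836), 5.338879108428955)
keeper 5682 [498.03 254.42 145.09] ((506.3314514160156, 236.53509521484375), (33.69129180908203, 83.19839477539062), 26.267627716064453)
132 119 x 505.6..517.7  z med 161.9 (160.8..162.8)
137 275 x 505.2..518.4  z med 161.9 (160.7..162.9)
142 310 x 505.0..519.5  z med 161.9 (160.8..162.9)
147 395 x 504.4..522.7  z med 161.9 (156.9..162.9)
152 442 x 503.7..522.3  z med 161.8 (157.0..163.1)
157 451 x 503.3..521.9  z med 161.8 (157.5..162.9)
162 462 x 502.8..521.4  z med 161.9 (157.6..162.9)
167 474 x 502.6..521.0  z med 161.8 (156.5..162.9)
172 485 x 501.9..520.4  z med 161.9 (158.0..163.1)
177 502 x 501.5..520.0  z med 161.8 (156.2..163.0)
182 511 x 500.9..519.5  z med 161.8 (158.2..162.9)
187 537 x 500.6..519.1  z med 161.8 (156.4..163.0)
192 506 x 500.2..518.6  z med 161.4 (152.8..162.8)
```

View pics/w3.png

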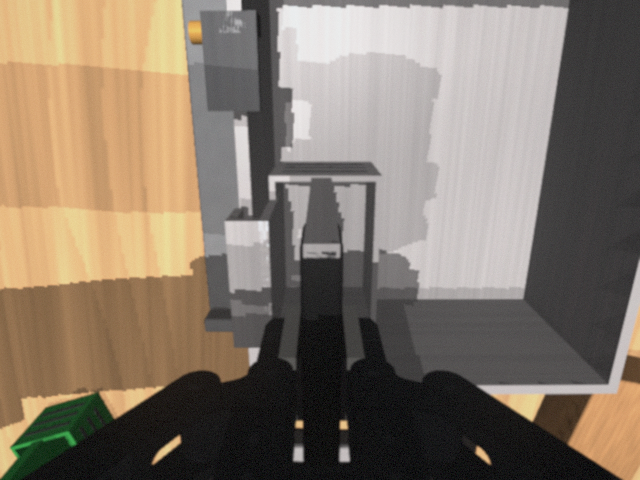

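send_rows:
  targets:
    - {"offset": [-0.26,0,0],"spin": 0.003}
    - {"offset": [-0.52,0,0],"spin": 0.005}
    - {"offset": [-0.52,0,0],"spin": 0.005}
    - {"offset": [-0.52,0,-0.4],"spin": 0.005}
    - {"offset": [-0.52,0,-0.7],"spin": 0.005}
    - {"offset": [-0.52,0,-0.9],"spin": 0.005}
    - {"offset": [-0.52,0,-1.05],"spin": 0.005}
    - {"offset": [-0.52,0,-1.05],"spin": 0.005}

```text
time_s: 7.0
eef_pos: [537.0, 163.9, 179.3]
ee_rot: [-0.0, 0.671, 0.741, -0.0]
force: [-0.2, 0.4, -4.3]
grip_width: 0.133
grip_force: 49.2
```

```bash
python3 look.py w4; python3 meas.py w4 178.8|egrep '1[0-9]5 |2[0-3]5 |hook'
```

```text
7.0 [536.98 163.91 179.28] [-0.    0.67  0.74 -0.  ] [-0.24  0.36 -4.27] [-0.03  0.03 -0.04]
basket_hook {'uv': [250.2, 286.2], 'conf': 0.66} [506.03 160.24 144.28]
basket_handle {'uv': [319.4, 350.4], 'conf': 0.79} [537.35 164.44 198.28]
rim pts 2246 [492.32 112.24 125.02] [538.61 278.87 134.99]
rim y 115 51 x 507.9..510.0 med 509.0 z 131.0
rim y 135 9 x 518.4..518.6 med 518.5 z 127.5
rim y 145 26 x 517.4..518.4 med 517.9 z 130.4
rim y 155 41 x 516.4..517.4 med 516.9 z 129.9
rim y 165 37 x 515.5..516.3 med 515.8 z 129.4
rim y 175 39 x 514.4..515.3 med 514.8 z 130.1
rim y 185 80 x 499.4..514.3 med 507.0 z 130.8
rim y 195 397 x 496.9..513.0 med 504.0 z 131.0
rim y 205 340 x 499.4..505.9 med 502.9 z 131.0
rim y 215 344 x 498.6..504.7 med 501.8 z 131.0
rim y 225 365 x 497.7..503.7 med 500.8 z 131.0
rim y 235 181 x 496.9..502.8 med 500.2 z 130.9
hook 11699 [501.94 213.84 147.98] ((511.18756103515625, 204.24508666992188), (37.97785949707031, 141.14999389648438), 7.12143611907959)
```

send_rows:
  targets:
    - {"offset": [0,0,-0.3],"spin": 0}
    - {"offset": [0,0,-0.6],"spin": 0}
    - {"offset": [0,0,-0.8],"spin": 0}
    - {"offset": [0,0,-0.8],"spin": 0}

```text
time_s: 7.58
eef_pos: [536.8, 163.9, 171.1]
ee_rot: [-0.0, 0.671, 0.741, -0.0]
force: [-0.2, -0.2, -3.5]
grip_width: 0.132
grip_force: 49.2
```

send_rows:
  targets:
    - {"offset": [0,0,-0.2],"spin": 0}
    - {"offset": [0,0,-0.4],"spin": 0}
    - {"offset": [0,0,-0.5],"spin": 0}
    - {"offset": [0,0,-0.5],"spin": 0}

```text
time_s: 7.92
eef_pos: [537.0, 163.9, 166.5]
ee_rot: [-0.0, 0.671, 0.741, -0.0]
force: [0.9, -0.5, -4.0]
grip_width: 0.134
grip_force: 49.2
```

send_rows:
  targets:
    - {"offset": [0,0,-0.1],"spin": 0}
    - {"offset": [0,0,-0.2],"spin": 0}
    - {"offset": [0,0,-0.2],"spin": 0}

```text
time_s: 8.17
eef_pos: [537.0, 163.9, 164.6]
ee_rot: [-0.0, 0.671, 0.741, -0.0]
force: [-0.5, 1.4, -3.5]
grip_width: 0.132
grip_force: 49.2
```

send_rows:
  targets:
    - {"offset": [0,0,-0.05],"spin": 0}
    - {"offset": [0,0,-0.1],"spin": 0}
    - {"offset": [0,0,-0.1],"spin": 0}

```text
time_s: 8.42
eef_pos: [537.1, 163.9, 163.7]
ee_rot: [-0.0, 0.671, 0.741, -0.0]
force: [0.4, -0.6, -4.5]
grip_width: 0.137
grip_force: 49.2
```

send_rows:
  targets:
    - {"offset": [0,0,-0.05],"spin": 0}
    - {"offset": [0,0,-0.05],"spin": 0}
    - {"offset": [0,0,-0.05],"spin": 0}

```text
time_s: 8.67
eef_pos: [537.1, 163.9, 163.3]
ee_rot: [-0.0, 0.671, 0.741, -0.0]
force: [0.5, -1.3, -3.3]
grip_width: 0.135
grip_force: 49.2
```

send_rows:
  targets:
    - {"offset": [0,0,-0.05],"spin": 0}
    - {"offset": [0,0,-0.05],"spin": 0}
    - {"offset": [0,0,-0.05],"spin": 0}

```text
time_s: 8.92
eef_pos: [537.1, 164.0, 162.8]
ee_rot: [-0.0, 0.671, 0.741, -0.0]
force: [0.8, -0.4, -3.6]
grip_width: 0.133
grip_force: 49.3
```

send_rows:
  targets:
    - {"offset": [0,0,-0.05],"spin": 0}
    - {"offset": [0,0,-0.05],"spin": 0}
    - {"offset": [0,0,-0.05],"spin": 0}

```text
time_s: 9.17
eef_pos: [537.2, 164.0, 162.7]
ee_rot: [0.0, 0.671, 0.741, 0.0]
force: [-1.3, -0.7, 0.6]
grip_width: 0.132
grip_force: 49.8
```

send_rows:
  targets:
    - {"offset": [0,0,-0.05],"spin": 0}
    - {"offset": [0,0,-0.05],"spin": 0}
    - {"offset": [0,0,-0.05],"spin": 0}

```text
time_s: 9.42
eef_pos: [537.4, 164.0, 162.5]
ee_rot: [0.0, 0.671, 0.741, 0.0]
force: [-1.6, -0.3, 6.5]
grip_width: 0.133
grip_force: 50.7
```

Contact felt at z≈162.6, with about 10 N of load. I'll back off just under 1 mm, then slide along the rim.

send_rows:
  targets:
    - {"offset": [0,0,0.09],"spin": 0}
    - {"offset": [0,0,0.09],"spin": 0}
    - {"offset": [0,0,0.09],"spin": 0}

```text
time_s: 9.67
eef_pos: [537.2, 164.0, 162.7]
ee_rot: [0.0, 0.671, 0.741, 0.0]
force: [-0.9, 0.1, 0.7]
grip_width: 0.133
grip_force: 49.9
```

send_rows:
  targets:
    - {"offset": [-0.05,0.5,0],"spin": 0}
    - {"offset": [-0.1,1.0,0],"spin": 0}
    - {"offset": [-0.15,1.5,0],"spin": 0}
    - {"offset": [-0.2,2,0],"spin": 0}
    - {"offset": [-0.25,2.5,0],"spin": 0}
    - {"offset": [-0.29,2.9,0],"spin": 0}
    - {"offset": [-0.3,3,0],"spin": 0}
    - {"offset": [-0.3,3,0],"spin": 0}

```text
time_s: 10.33
eef_pos: [534.0, 194.6, 162.7]
ee_rot: [-0.0, 0.671, 0.741, 0.0]
force: [-0.1, 1.8, 0.6]
grip_width: 0.131
grip_force: 49.9
```

```bash
python3 look.py w5; python3 meas.py w5 163|egrep '1[0-9]5 |2[0-9]5 |keeper'
python3 - <<'E'
from h import *
f=np.load('w5.npz');P=f['P'];d=f['d'];x,y,z=P[...,0],P[...,1],P[...,2]
for lo in range(155,290,5):
    q=(d>0)&(x>470)&(x<530)&(z>133)&(z<149)&(y>=lo)&(y<lo+5)
    if q.sum()>8: print(lo+2,q.sum(),'x %.1f..%.1f z %.1f'%(x[q].min(),x[q].max(),np.median(z[q])))
E
```

```text
10.3333 [533.99 194.61 162.68] [-0.    0.67  0.74  0.  ] [-0.11  1.83  0.55] [ 0.22  0.11 -0.03]
basket_hook {'uv': [251.1, 283.5], 'conf': 0.83} [503.42 192.34 127.68]
basket_handle {'uv': [319.7, 352.4], 'conf': 0.64} [534.52 194.36 181.68]
rim pts 5076 [489.35  90.19 125.06] [535.81 306.94 135.  ]
rim y 155 130 x 504.2..508.5 med 506.1 z 131.1
rim y 165 36 x 498.7..509.2 med 506.7 z 131.5
rim y 175 33 x 497.6..514.8 med 509.7 z 133.6
rim y 185 67 x 496.3..514.3 med 513.6 z 132.6
rim y 195 73 x 495.6..513.3 med 512.6 z 133.0
rim y 205 100 x 495.8..512.3 med 511.4 z 133.5
rim y 215 81 x 493.8..511.4 med 510.6 z 132.6
rim y 225 419 x 492.8..510.2 med 500.9 z 131.0
rim y 235 127 x 497.1..529.5 med 501.8 z 131.0
rim y 265 10 x 507.1..507.4 med 507.3 z 132.4
rim y 275 354 x 492.5..498.8 med 495.8 z 131.1
rim y 285 509 x 491.6..497.9 med 494.9 z 131.0
rim y 295 541 x 490.6..496.8 med 493.9 z 131.1
keeper 6471 [498.41 254.45 145.02] ((510.07623291015625, 254.7890625), (47.62827682495117, 38.48886489868164), 5.7102203369140625)
162 69 x 498.2..509.4 z 135.0
167 267 x 497.5..510.6 z 135.1
172 301 x 496.7..511.3 z 135.1
177 358 x 496.5..514.0 z 135.1
182 411 x 496.0..514.4 z 135.1
187 434 x 495.4..513.8 z 135.1
192 444 x 494.8..513.4 z 135.1
197 442 x 494.4..513.0 z 135.0
202 473 x 494.0..512.4 z 135.1
207 465 x 493.4..511.9 z 135.0
212 492 x 492.7..511.3 z 135.1
217 501 x 492.1..510.9 z 135.1
222 455 x 492.1..510.3 z 135.0
232 25 x 488.4..496.1 z 144.8
237 792 x 487.9..529.9 z 144.9
242 784 x 487.5..510.0 z 145.1
247 820 x 486.9..509.6 z 145.1
252 824 x 486.7..509.1 z 145.1
257 858 x 486.0..508.6 z 145.1
262 885 x 485.6..508.2 z 145.1
267 939 x 484.8..507.6 z 145.1
272 561 x 484.9..507.3 z 145.1
```

View pics/w5.png

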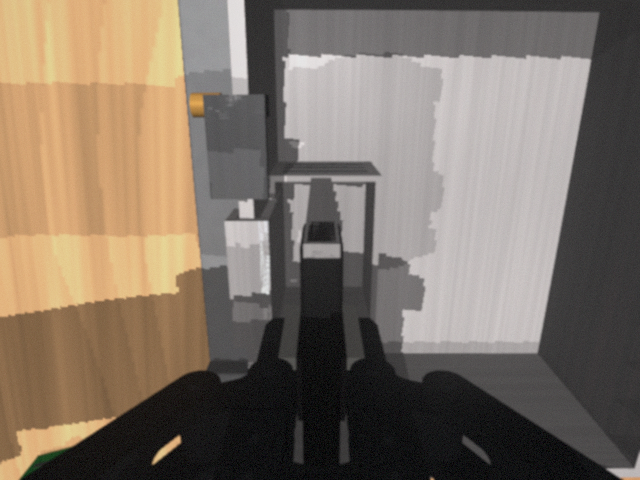

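The hook is seated at (250,255), aligned with the rim, and the keeper front is 11 mm ahead at (238,195). I'll lift a hair more and slide about 35 mm, in two calls.

send_rows:
  targets:
    - {"offset": [0,0,0.06],"spin": 0}
    - {"offset": [-0.05,0.5,0.06],"spin": 0}
    - {"offset": [-0.1,1.0,0.06],"spin": 0}
    - {"offset": [-0.15,1.5,0.06],"spin": 0}
    - {"offset": [-0.2,2.0,0.06],"spin": 0}
    - {"offset": [-0.2,2.0,0.06],"spin": 0}

```text
time_s: 11.08
eef_pos: [531.8, 215.0, 163.1]
ee_rot: [-0.0, 0.671, 0.742, -0.0]
force: [-0.5, -0.2, -3.8]
grip_width: 0.132
grip_force: 49.2
```

send_rows:
  targets:
    - {"offset": [-0.03,0.3,0],"spin": 0}
    - {"offset": [-0.06,0.6,0],"spin": 0}
    - {"offset": [-0.09,0.9,0],"spin": 0}
    - {"offset": [-0.12,1.2,0],"spin": 0}
    - {"offset": [-0.14,1.4,0],"spin": 0}
    - {"offset": [-0.15,1.5,0],"spin": 0}
    - {"offset": [-0.15,1.5,0],"spin": 0}

```text
time_s: 11.67
eef_pos: [530.6, 229.1, 163.3]
ee_rot: [-0.0, 0.671, 0.741, -0.0]
force: [-0.3, -0.2, -4.1]
grip_width: 0.133
grip_force: 49.2
```

send_rows:
  targets:
    - {"offset": [-0.01,0.1,0],"spin": 0}
    - {"offset": [-0.02,0.2,0],"spin": 0}
    - {"offset": [-0.03,0.3,0],"spin": 0}
    - {"offset": [-0.03,0.3,0],"spin": 0}

```text
time_s: 12.0
eef_pos: [530.3, 232.1, 163.3]
ee_rot: [-0.0, 0.671, 0.741, 0.0]
force: [0.5, 0.2, -4.3]
grip_width: 0.133
grip_force: 49.2
```

send_rows:
  targets:
    - {"offset": [0,0.05,0],"spin": 0}
    - {"offset": [-0.01,0.1,0],"spin": 0}
    - {"offset": [-0.01,0.1,0],"spin": 0}

```text
time_s: 12.25
eef_pos: [530.2, 233.0, 163.3]
ee_rot: [-0.0, 0.671, 0.741, -0.0]
force: [0.3, 1.0, -4.3]
grip_width: 0.135
grip_force: 49.2
```

send_rows:
  targets:
    - {"offset": [0,0.04,0],"spin": 0}
    - {"offset": [-0.01,0.08,0],"spin": 0}
    - {"offset": [-0.01,0.08,0],"spin": 0}

```text
time_s: 12.5
eef_pos: [530.1, 233.8, 163.3]
ee_rot: [-0.0, 0.671, 0.741, 0.0]
force: [0.0, -0.4, -3.6]
grip_width: 0.132
grip_force: 49.2
```

send_rows:
  targets:
    - {"offset": [0,0.04,0],"spin": 0}
    - {"offset": [-0.01,0.06,0],"spin": 0}
    - {"offset": [-0.01,0.06,0],"spin": 0}

```text
time_s: 12.75
eef_pos: [530.0, 234.4, 163.3]
ee_rot: [-0.0, 0.671, 0.741, 0.0]
force: [-0.2, -0.6, -4.7]
grip_width: 0.128
grip_force: 49.2
```

send_rows:
  targets:
    - {"offset": [0,0.04,0],"spin": 0}
    - {"offset": [0,0.05,0],"spin": 0}
    - {"offset": [0,0.05,0],"spin": 0}

```text
time_s: 13.0
eef_pos: [530.0, 234.9, 163.3]
ee_rot: [0.0, 0.671, 0.741, 0.0]
force: [0.4, 0.4, -5.2]
grip_width: 0.136
grip_force: 49.2
```

send_rows:
  targets:
    - {"offset": [0,0.04,0],"spin": 0}
    - {"offset": [-0.01,0.05,0],"spin": 0}
    - {"offset": [-0.01,0.05,0],"spin": 0}

```text
time_s: 13.25
eef_pos: [529.9, 235.4, 163.3]
ee_rot: [0.0, 0.671, 0.741, -0.0]
force: [0.0, -0.3, -3.8]
grip_width: 0.134
grip_force: 49.2
```

send_rows:
  targets:
    - {"offset": [0,0.04,0],"spin": 0}
    - {"offset": [0,0.05,0],"spin": 0}
    - {"offset": [0,0.05,0],"spin": 0}

```text
time_s: 13.5
eef_pos: [529.9, 235.9, 163.3]
ee_rot: [0.0, 0.671, 0.741, -0.0]
force: [-0.5, 0.5, -4.8]
grip_width: 0.129
grip_force: 49.2
```

send_rows:
  targets:
    - {"offset": [0,0.04,0],"spin": 0}
    - {"offset": [-0.01,0.05,0],"spin": 0}
    - {"offset": [-0.01,0.05,0],"spin": 0}

```text
time_s: 13.75
eef_pos: [529.9, 236.1, 163.4]
ee_rot: [0.0, 0.671, 0.741, -0.0]
force: [0.1, -2.0, -2.8]
grip_width: 0.136
grip_force: 49.3
```

send_rows:
  targets:
    - {"offset": [0,0.04,0],"spin": 0}
    - {"offset": [0,0.05,0],"spin": 0}
    - {"offset": [0,0.05,0],"spin": 0}

```text
time_s: 14.0
eef_pos: [530.0, 236.3, 163.4]
ee_rot: [0.0, 0.671, 0.741, -0.0]
force: [0.7, -5.6, -3.0]
grip_width: 0.131
grip_force: 49.5
```

Stop contact felt at y≈236.1. I'll back off slightly, seat the hook lightly, then release.

send_rows:
  targets:
    - {"offset": [0.01,-0.08,0],"spin": 0}
    - {"offset": [0.01,-0.08,0],"spin": 0}
    - {"offset": [0.01,-0.08,-0.04],"spin": 0}
    - {"offset": [0.01,-0.08,-0.07],"spin": 0}
    - {"offset": [0.01,-0.08,-0.07],"spin": 0}

```text
time_s: 14.42
eef_pos: [530.0, 236.1, 162.7]
ee_rot: [0.0, 0.671, 0.741, 0.0]
force: [0.8, -2.5, -1.7]
grip_width: 0.131
grip_force: 49.5
```

```bash
python3 look.py w6 | head -1;python3 - <<'E'
from h import *
f=np.load('w6.npz');P=f['P'];d=f['d'];x,y,z=P[...,0],P[...,1],P[...,2]
for lo in range(195,245,5):
    q=(d>0)&(x>470)&(x<530)&(z>131)&(z<139)&(y>=lo)&(y<lo+5)
    if q.sum()>8: print(lo+2,q.sum(),'x %.1f..%.1f z %.1f'%(x[q].min(),x[q].max(),np.median(z[q])))
E
```

```text
14.4167 [529.97 236.06 162.74] [0.   0.67 0.74 0.  ] [ 0.83 -2.53 -1.71] [-0.53 -0.01  0.13]
197 38 x 500.2..504.4 z 131.4
202 46 x 494.0..504.8 z 131.5
207 240 x 493.2..506.2 z 135.2
212 295 x 493.3..506.9 z 135.1
217 334 x 492.7..508.8 z 135.1
222 414 x 492.0..510.7 z 135.1
227 426 x 491.8..510.2 z 135.0
232 48 x 496.4..509.6 z 135.3
```

send_rows:
  targets:
    - {"offset": [0,0,0],"spin": 0}
    - {"offset": [0,0,0],"spin": 0}
    - {"offset": [0,0,0],"spin": 0}
    - {"offset": [0,0,0],"spin": 0}
    - {"offset": [0,0,0],"spin": 0}
    - {"offset": [0,0,0],"spin": 0}
    - {"offset": [0,0,0],"spin": 0}
  grip: 0.6
  squeeze: 20

```text
time_s: 15.25
eef_pos: [529.9, 236.1, 162.6]
ee_rot: [-0.0, 0.671, 0.741, 0.0]
force: [0.1, -1.0, 0.3]
grip_width: 0.6
grip_force: 0.0
```

send_rows:
  targets:
    - {"offset": [0,0,0.5],"spin": 0}
    - {"offset": [0,0,1.5],"spin": 0}
    - {"offset": [0,0,3],"spin": 0}
    - {"offset": [0,0,5],"spin": 0}
    - {"offset": [0,0,7],"spin": 0}
    - {"offset": [0,0,9],"spin": 0}
    - {"offset": [0,0,10],"spin": 0}
    - {"offset": [0,0,10],"spin": 0}

```text
time_s: 15.92
eef_pos: [530.6, 236.3, 265.5]
ee_rot: [0.001, 0.671, 0.741, 0.002]
force: [0.7, -0.6, -0.4]
grip_width: 0.604
grip_force: 0.0
```

```bash
python3 look.py w7;python3 - <<'E'
from h import *
f=np.load('w7.npz');P=f['P'];d=f['d'];x,y,z=P[...,0],P[...,1],P[...,2]
for lo in range(195,245,5):
    q=(d>0)&(x>470)&(x<530)&(z>131)&(z<139)&(y>=lo)&(y<lo+5)
    if q.sum()>8: print(lo+2,q.sum(),'x %.1f..%.1f z %.1f'%(x[q].min(),x[q].max(),np.median(z[q])))
q=(d>0)&(x>500)&(x<560)&(z>178)&(z<200)&(y>180)&(y<290)
print('bar',P[q].mean(0),cv2.minAreaRect(P[q][:,:2].astype(np.float32)))
E
```

```text
15.9167 [530.62 236.25 265.46] [0.   0.67 0.74 0.  ] [ 0.67 -0.62 -0.38] [ 0.03  0.04 -0.02]
basket_hook {'uv': [275.8, 223.6], 'conf': 0.86} [509.47 263.25 230.46]
basket_handle {'uv': [321.5, 249.0], 'conf': 0.68} [528.   272.49 284.46]
rim pts 3970 [485.4   83.04 125.02] [539.99 332.06 134.99]
197 32 x 500.4..506.2 z 131.4
202 30 x 494.9..505.9 z 131.6
207 168 x 494.6..512.4 z 135.1
212 184 x 493.8..511.7 z 135.0
217 192 x 493.4..511.3 z 135.1
222 192 x 493.1..510.9 z 135.1
227 191 x 492.2..510.4 z 135.0
232 95 x 492.1..510.1 z 135.2
bar [532.90513047 242.26047026 195.49195408] ((533.4225463867188, 238.35287475585938), (12.016569137573242, 82.94941711425781), 5.490572929382324)
```

View pics/w7.png

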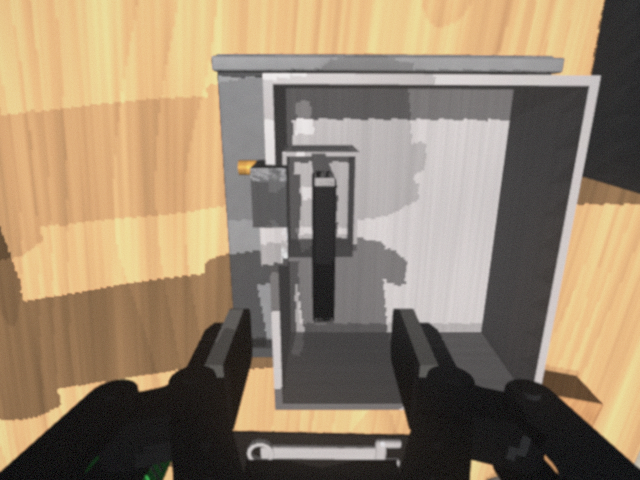

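The basket hangs at (320,240) with its hook under the keeper at (270,195). It is upright, with a tilt of about 0.04 rad, and released. I'm handing the job in.

```bash
python3 -c "
from rig import ctrl
print(ctrl.finish_job())"
```

```text
the job is handed in; nothing more can be done
None
```

The job is handed in: the basket hangs released on the near rim, its hook under the keeper and within about 1 mm of the end stop, tilted about 0.04 rad; the hand-in call returned no verdict.

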